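# Load a shelf foot under the sprung hold-down of a drill jig

### The job

Load the steel shelf foot into the drill jig: lay it on the jig's bed at the open end, slide it nose first along the bed so that its own nose pushes the sprung hold-down arm up and the foot slips beneath the arm's shoe, and keep sliding until the nose meets the end stop. Press it firmly but gently (about 10 N, never as much as 25 N) against the stop for a second so that it seats, then let go and leave it flush against the stop, flat on the bed, with the arm bearing down on it. Do not force or jam the foot against the jig, and leave the spray can, carton and pipe tee where they are.

Things in the scene. Friction and masses are not known exactly. Their poses are not given: they have to be found in the camera images.
- foot: The steel shelf foot, loose, 0.2 to 0.4 kg: a flat bar 120 mm long (x), 36 mm wide (y), 16 mm thick (z), with an upright plate (8 mm thick in x, 36 mm wide, top 72 mm above the underside) on its heel (-x) end. Origin: centre of the underside; +x points to the nose, +z up. It starts upright on the bench, left or right of the jig.
- foot_plate (a point): Middle of the shelf foot's upright plate, where it is best gripped across its 36 mm width (along the foot's y): 56 mm behind the foot's origin (-x), 40 mm above its underside, 32 mm below the plate's top edge. Axes as the foot's.
- foot_nose (a point): Middle of the shelf foot's flat nose face: 60 mm ahead of its origin (+x), 8 mm above its underside.
- jig: The drill jig, a grey steel fixture fixed to the bench. Origin: on the bench; +x is the loading direction, z up. Its flat, polished bed is 90 mm wide (y), its top 20 mm above the bench, from x -220 mm (open loading end) to +140 mm. The bed before x -77 mm is bare: the foot can be set down there with its nose at x -90 mm. Sliding the foot there takes little force, 3 to 6 N beneath the arm.
- hold_arm (a joint): Angle of the sprung hold-down arm about its level pivot (x +110 mm of the jig, 65 mm above the bench): 0 at rest (down), about 0.09 when the shoe rides on the foot. It presses down with 3 to 5 N. Pushing the nose under it takes 6 to 12 N along the bed and tips the nose down, so a hand kept at a fixed height is pushed up hard: ease it up a millimetre or two.
- shoe_sole (a point): Middle of the sole of the slippery black nylon shoe (24 mm wide, sole 26 mm long) at the end of the hold-down arm; at rest about 5 mm above the bed at x -12 mm of the jig. Before the sole (towards -x) its toe turns up at about 27 degrees, to x -74 mm and 30 mm above the bed.
- stop: The end stop, an aluminium block 36 mm wide and 16 mm high clamped on the bed behind the shoe, under the arm; it stays put but its place along the bed differs (x +14 to +30 mm of the jig). Origin: on the face that looks towards the loading end, at the middle of its width, on the bed; axes as the jig's.
- spray_can: Bystander: spray can, blue with a white band and a black cap, 58 mm diameter, 170 mm high, on the other side of the jig from the foot. Origin: centre of its underside.
- carton: Bystander: small cardboard carton 80 x 120 x 50 mm. Origin: centre of its underside.
- tee: Bystander: white plastic pipe tee lying on the bench, 90 mm long, about 41 mm high. Origin: on the bench under its middle.
- jig_mouth (a point): Mouth of the jig's guide channel, on the bed at x -77 mm, y 0 of the jig (axes as the jig's). Two rails 10 mm high flare in from here and form a 40 mm wide channel along the jig's x from x -55 to +30 mm; the 36 mm wide foot slides in it with 2 mm play each side. Forcing the foot against bed, rails or arm with over 40 N counts as damage.
There are look-alikes about, which are no part of the job. Leave any pink look-alike of the foot alone.

How it is judged:
By the outcome, as a careful person would: the job done as asked, in the order asked, and still so for the second after the job is handed in, with the robot touching nothing.
It also fails if it takes over 72 s, if anything falls off the work surface, if the arm or the gripper's body presses on something with over 40 N, if the wrist force passes 120 N, or if a joint passes its speed limit or range.

### The arm

A 7-joint arm with a two-finger parallel gripper is mounted at the origin on the work surface. World frame = base frame: x ahead of the robot, y to its left, z up, the work surface at z = 0. Lengths are in m, angles in rad, forces in N, time in s.
With the tool pointing down it reaches from about 0.4 to 0.925 m from the base axis. Payload 5.6 kg.
Tool frame: the origin (TCP) lies at the very end of the fingers, on their centre line; the grasp point (between the pads) lies 19 mm behind it (arm.grip_point_offset is the distance from the TCP to the grasp point, in m); z points along the fingers, y is the line along which they close (so a half turn about z gives the same grasp; the last joint's range is limited). The gripper opens to 85 mm and grips with 20 to 120 N. Pads are 22 mm wide; open, the fingers measure 114 mm over their backs; the gripper's body (76 mm by 85 mm) begins 54 mm behind the grasp point. The pads swing forward as they close: fully open they stand 13 mm farther back than shut.
Start: joints at [1.217, 0.468, -0.012, 1.603, 0.006, 1.071, -0.056], TCP at [0.199, -0.619, 0.231] pointing down, gripper open.
Joint ranges: [-2.53, 2.53], [-0.31, 2.02], [-1.57, 1.55], [0.28, 2.44], [-1.29, 4.43], [0.15, 1.84], [-2.92, 2.92]. Speed limits (rad/s): [2.57, 2.57, 3.14, 3.14, 3.14, 3.14, 3.14].

### API

Orientations are given as a unit quaternion [x, y, z, w].
In Python, from cell import arm gives the robot as it stands.
- The arm moves only by the tool arm_command, never from a script. Its argument "moves" is a list of rows, each a list of 2 entries, a list of its own where there are three numbers: the shift along the tool's x, y, z in m, then the turn about the tool's z in rad. In form: [[[x, y, z], turn], ...]. A call has 1 to 8 rows; each row shifts and turns the commanded pose from where the row before left it, along the tool's axes as they then stand; what a row does not reach is not made up. A row lasts 1/10 s, in which the tool goes at most 50 mm and 8.59 degrees, less where a joint would pass 70% of its speed; a pose out of reach is approached as far as the arm can. A call is refused whole if a number of a shift passes 0.05 or a number of a turn 0.15, either way. A call with a gripper value outside its range is refused whole. "gripper" is the closure, from 0 (fully open) to 1 (shut), set as the call begins (left out, the last holds). The fingers move at their own pace and stop on an object; the grip force is fixed at half the most. Time passes only in rows, so rows that do not move let the fingers close. It gives the time, the measured TCP pose, the force, the opening and the grip force at its end, in the units of the state.
- arm.read_state(): the state, without advancing time (a new reading comes with each control period).
- arm.grab_frame(name): name is "scene" or "side" or "wrist"; returns the picture (384x512x3 uint8, red, green, blue); there is no depth.
- arm.camera_info(name): a dict with "intrinsics" (3x3 intrinsics, pixels), "dist_coeffs" ([k1, k2, p1, p2, k3] as OpenCV has them; the pictures are not rectified), "R" (3x3) and "t" (3): a world point X has camera coordinates R X + t; the wrist camera has in their place "T_tool_cam" (4x4, takes a point from camera to tool coordinates, whose origin is the TCP and whose axes are the flange's). Camera axes: x right, y down, z forward; pixel columns grow to the right and rows downward; lengths in m; the calibration is good to about 2 mm. A picture is of the moment at which its call begins: read the wrist's pose just before it. camera_info takes no time and is no camera call.
- arm.close_job(): hands the job in; it is judged then, once.
The state is a dict: "time_s": time; "qpos": joint angles; "dq": joint speeds; "joint_efforts": joint torques, N m; "ee_pos": TCP position; "orientation": TCP orientation; "wrist_force": force on the tool from outside, world axes, zero at the start; "ft_torque": the same for the moment, N m; "gripper_width": opening from 0.0 (shut) to 1.0 (fully open); "grasp_force": force on a finger pad.
Only numpy, scipy, OpenCV 4.12 (cv2) and the standard library are available. Lean on these libraries where they do the work, as an engineer would, in place of code of your own. Each camera call takes 0.05 s, during which the arm holds its last target. There are 200 camera calls.

## Working session

There is one attempt and no reset: what is moved stays moved. The work goes in short steps, Python scripts to look and compute and a tool call to move; the robot and the scene stay as the last step left them, time stands still between calls to the robot, and variables do not carry over. Pictures are saved under pics/ and viewed, at most 10 in all, crops included, and the job is handed in when it is done.

Besides the shell and the picture viewer there is one more tool, called after "Request:" as a command line: name --argument value ..., lists and objects as JSON in quotes. arm_command: Moves the arm, as the interface text tells. Its arguments: {"type":"object","properties":{"moves":{"type":"array"},"gripper":{"type":"number"}},"required":["moves"]}

```bash
mkdir -p pics; cat > h.py <<'E'
import numpy as np, cv2
from cell import arm
from scipy.spatial.transform import Rotation as Ro
def cam(name):
    c=arm.camera_info(name); K=np.array(c["intrinsics"]); d=np.array(c["dist_coeffs"])
    if name=="wrist":
        s=arm.read_state(); T=np.eye(4); T[:3,:3]=Ro.from_quat(s["orientation"]).as_matrix(); T[:3,3]=s["ee_pos"]
        W=T@np.array(c["T_tool_cam"]); R=W[:3,:3].T; t=-R@W[:3,3]
    else: R=np.array(c["R"]); t=np.array(c["t"])
    return K,d,R,t
def shot(name,f):
    C=cam(name); im=arm.grab_frame(name); cv2.imwrite("pics/"+f,cv2.cvtColor(im,cv2.COLOR_RGB2BGR)); return C,im
def onplane(C,px,z):
    K,d,R,t=C; u=cv2.undistortPoints(np.array(px,float).reshape(-1,1,2),K,d)[:,0]
    r=np.c_[u,np.ones(len(u))]@R; o=-R.T@t
    return o+r*((z-o[2])/r[:,2])[:,None]
def proj(C,X):
    K,d,R,t=C; return cv2.projectPoints(np.array(X,float).reshape(-1,1,3),cv2.Rodrigues(R)[0],t,K,d)[0][:,0]
E
python3 - <<'E'
from h import *
import pickle
o={}
for n in("scene","side","wrist"):
    C,im=shot(n,n+"0.png"); o[n]=C; print(n,(-C[2].T@C[3]).round(3), C[2][2].round(2))
pickle.dump(o,open("C0.pkl","wb"))
a=cv2.imread("pics/scene0.png")
s=arm.read_state();print(s)
E
```

```text
scene [1.151 0.227 0.795] [-0.59 -0.3  -0.75]
side [0.459 0.754 0.688] [ 0.16 -0.79 -0.6 ]
wrist [ 0.268 -0.596  0.373] [-0.28 -0.09 -0.96]
{'time_s': 0.15, 'qpos': array([ 1.21703897,  0.46821793, -0.01162464,  1.60342166,  0.00597377,
        1.07141629, -0.05626483]), 'dq': array([-6.70709018e-04, -1.70880165e-03,  8.48779968e-06, -4.31864320e-03,
       -1.07503311e-03, -9.54179584e-04,  1.27923437e-03]), 'joint_efforts': array([ 4.30551327e-04, -5.32792675e+01,  2.15068302e-02, -2.51555711e+01,
        1.14326348e-02,  5.47730786e-03,  7.08657836e-06]), 'ee_pos': array([ 0.19858115, -0.618458  ,  0.23052527]), 'orientation': array([ 9.87954524e-01,  1.54742845e-01, -1.47138556e-04, -6.98921316e-04]), 'wrist_force': array([ 0.03438755, -0.09271426,  0.1595648 ]), 'ft_torque': array([ 0.02071487, -0.00109502, -0.03061711]), 'grasp_force': 0.0, 'gripper_width': 1.0014318730097742}
```

View pics/scene0.png

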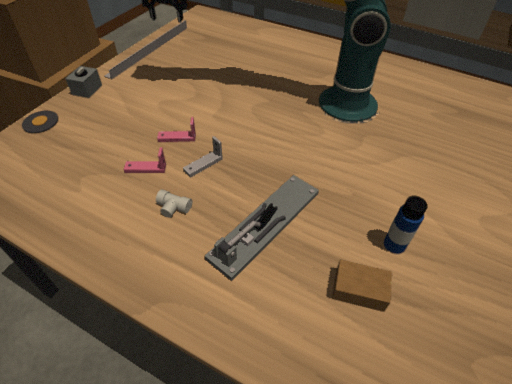

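View pics/side0.png

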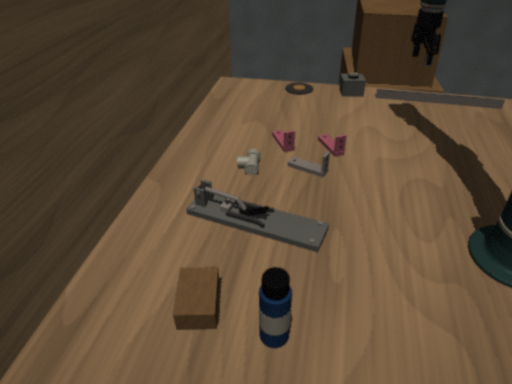

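The scene view shows the grey foot at (203,160), with its nose at (185,170) and its plate at (217,148). The jig runs from its open end (305,183) to its pivot end (222,265). The two pink look-alikes are at (177,135) and (147,165), and the tee is at (173,203). The side view agrees: foot (308,165), jig (258,218).

```bash
python3 - <<'E'
from h import *
import pickle
o=pickle.load(open("C0.pkl","rb"))
S,D=o["scene"],o["side"]
print("jig corners S",onplane(S,[(295,178),(320,190),(232,273),(207,255)],.02).round(3).tolist())
print("jig corners D",onplane(D,[(327,225),(320,245)],.02).round(3).tolist())
print("foot nose top S",onplane(S,[(184,169),(193,172)],.016).round(3).tolist(),"plate top",onplane(S,[(213,140),(222,145)],.072).round(3).tolist(),"heel bottom",onplane(S,[(222,159)],.0).round(3).tolist())
print("foot D",onplane(D,[(288,164),(294,158)],.016).round(3).tolist(),onplane(D,[(328,153)],.072).round(3).tolist())
print("can",onplane(S,[(397,247)],0),"tee",onplane(S,[(173,205)],.02))
for f in("scene","side"):
    im=cv2.imread(f"pics/{f}0.png")
    c=im[120:290,110:340] if f=="scene" else im[120:260,170:350]
    cv2.imwrite(f"pics/{f}0c.png",cv2.resize(c,None,fx=3.2,fy=3.2,interpolation=cv2.INTER_CUBIC))
E
```

```text
jig corners S [[0.453, -0.009, 0.02], [0.461, 0.071, 0.02], [0.802, -0.013, 0.02], [0.789, -0.09, 0.02]]
jig corners D [[0.446, -0.011, 0.02], [0.458, 0.062, 0.02]]
foot nose top S [[0.576, -0.312, 0.016], [0.573, -0.282, 0.016]] plate top [[0.478, -0.269, 0.072], [0.484, -0.234, 0.072]] heel bottom [[0.472, -0.246, 0.0]]
foot D [[0.58, -0.273, 0.016], [0.566, -0.31, 0.016]] [[0.464, -0.266, 0.072]]
can [[0.52844084 0.31319079 0.        ]] tee [[ 0.70364878 -0.25545012  0.02      ]]
```

View pics/scene0c.png

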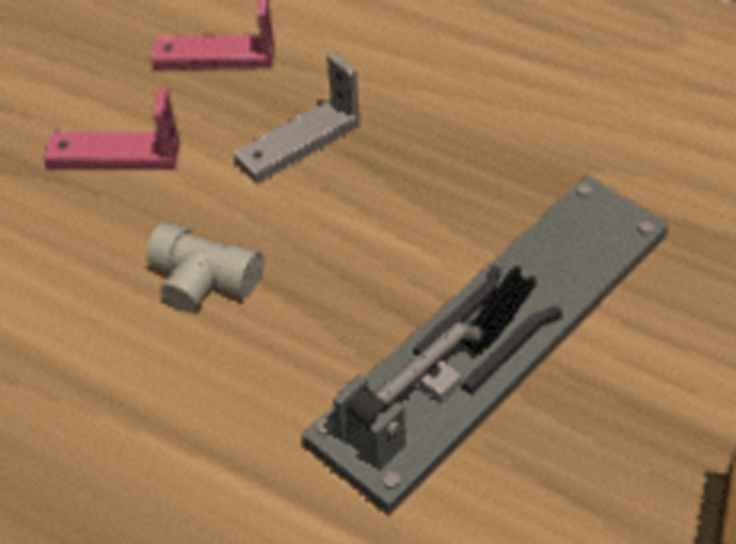

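The foot's plate is roughly at (0.475,-0.255), heading about -23°. The jig's open end is at (0.455,0.03), heading about -13.5°. The lengths and widths match the given sizes, so I'll go above the foot.

Request:
arm_command --moves '[[[0.035, -0.028, 0], 0], [[0.035, -0.028, 0], 0], [[0.035, -0.028, 0], 0], [[0.035, -0.028, 0], 0], [[0.035, -0.028, 0], 0], [[0.035, -0.028, 0], 0], [[0.035, -0.028, 0], 0], [[0.035, -0.028, 0], 0]]' --gripper 0

```text
time_s: 0.95
ee_pos: [0.3974, -0.3183, 0.2313]
orientation: [0.988, 0.155, -0.0, 0.0]
wrist_force: [1.2, -0.1, -1.0]
gripper_width: 1.003
grasp_force: 0.0
```

Request:
arm_command --moves '[[[0.035, -0.028, 0], 0], [[0.035, -0.028, 0], 0], [[0, 0, 0], 0.142], [[0, 0, 0], 0.142], [[0, 0, 0], 0.142], [[0, 0, 0], 0.142], [[0, 0, 0], 0.142], [[0, 0, 0], 0]]'

```text
time_s: 1.75
ee_pos: [0.4462, -0.2452, 0.2311]
orientation: [0.98, -0.198, -0.0, 0.0]
wrist_force: [-0.3, -0.4, 0.4]
gripper_width: 1.002
grasp_force: 0.0
```

```bash
python3 - <<'E'
from h import *
import pickle
C,im=shot("wrist","w1.png");pickle.dump(C,open("C1.pkl","wb"))
s=arm.read_state();print(s["time_s"],s["ee_pos"],s["orientation"],s["wrist_force"])
E
```

```text
1.8 [ 0.44626659 -0.24510975  0.23111841] [ 9.80445618e-01 -1.96790119e-01 -1.97579167e-04  1.67290166e-05] [ 0.51605642 -0.38689913 -0.02769305]
```

View pics/w1.png

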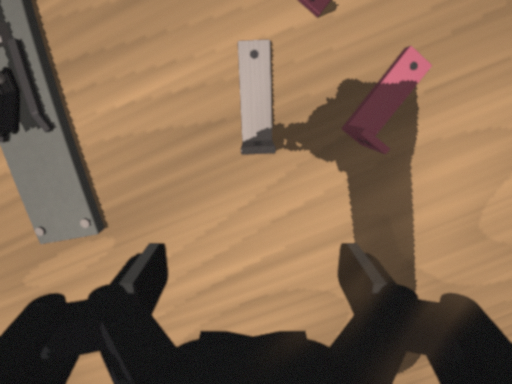

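The wrist view shows the foot: nose top corners at (238,41) and (271,40), bar sides running down to the plate at (243..275, 140..153). One pink look-alike is at (385,100), and the jig is at the left.

```bash
python3 - <<'E'
from h import *
import pickle
C=pickle.load(open("C1.pkl","rb"));im=cv2.imread("pics/w1.png")
g=cv2.cvtColor(im,cv2.COLOR_BGR2HSV)
m=((g[...,1]<60)&(g[...,2]>60)).astype(np.uint8); m[:,:200]=0;m[:,300:]=0;m[180:]=0
c=max(cv2.findContours(m,0,2)[0],key=cv2.contourArea);r=cv2.minAreaRect(c);b=cv2.boxPoints(r);print(b.round(1).tolist())
P=onplane(C,b,.016);print(P.round(4).tolist())
print("cam",(-C[2].T@C[3]).round(3))
top=onplane(C,[(242,153),(275,152)],.072);print("platetop back",top.round(4).tolist())
nose=onplane(C,[(238,41),(271,40)],.016);print("nose",nose.round(4).tolist())
# bar edges at two rows
for row in(55,80,105,125):
    x=np.where(m[row])[0]; q=onplane(C,[(x.min()-.5,row),(x.max()+.5,row)],.016);print(row,x.min(),x.max(),q.mean(0).round(4),np.linalg.norm(q[0]-q[1]).round(4))
s=onplane(C,[(41,241),(101,228)],.02);print("jig end",s.round(4).tolist())
E
```

```text
[[237.5, 40.599998474121094], [270.70001220703125, 39.29999923706055], [275.20001220703125, 151.89999389648438], [242.0, 153.1999969482422]]
[[0.5844, -0.2856, 0.016], [0.5713, -0.3202, 0.016], [0.4518, -0.2777, 0.016], [0.466, -0.2399, 0.016]]
cam [ 0.514 -0.274  0.373]
platetop back [[0.4737, -0.2452, 0.072], [0.4615, -0.2769, 0.072]]
nose [[0.5838, -0.2859, 0.016], [0.5705, -0.3202, 0.016]]
55 239 270 [ 0.5631 -0.2972  0.016 ] 0.0361
80 240 270 [ 0.538  -0.2872  0.016 ] 0.0356
105 241 271 [ 0.5119 -0.2775  0.016 ] 0.0363
125 242 271 [ 0.4904 -0.2692  0.016 ] 0.0357
jig end [[0.465, 0.0627, 0.02], [0.4489, -0.0281, 0.02]]
```

Foot heading is -21.1°, nose at (0.577,-0.303), plate centre at (0.469,-0.261), and the width checks at 36 mm. Next I'll align and descend.

Request:
arm_command --moves '[[[0, 0, 0], -0.029], [[0.027, 0.007, 0], 0], [[0, 0, 0.04], 0], [[0, 0, 0.04], 0], [[0, 0, 0.04], 0], [[0, 0, 0.03], 0], [[0, 0, 0.02], 0], [[0, 0, 0], 0]]'

```text
time_s: 2.6
ee_pos: [0.4669, -0.2605, 0.0585]
orientation: [0.983, -0.183, -0.003, -0.001]
wrist_force: [-0.8, 0.9, 0.1]
gripper_width: 1.0
grasp_force: 0.0
```

```bash
python3 - <<'E'
from h import *
s=arm.read_state();print(s["time_s"],s["ee_pos"],s["orientation"],s["wrist_force"])
C,im=shot("wrist","w2.png")
E
```

```text
2.6 [ 0.46693565 -0.26053692  0.05845122] [ 0.98315967 -0.18272272 -0.00290795 -0.00100745] [-0.76902709  0.92408988  0.10186414]
```

View pics/w2.png

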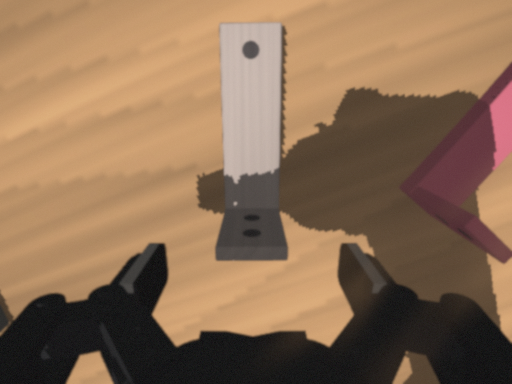

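The plate (217–287, row 258 at its top) is centred between the fingertips at columns 152 and 353. I'll descend and close.

Request:
arm_command --moves '[[[0.001, 0, 0.02], 0], [[0, 0, 0.012], 0], [[0, 0, 0], 0], [[0, 0, 0], 0]]'

```text
time_s: 3.05
ee_pos: [0.4703, -0.2621, 0.03]
orientation: [0.983, -0.184, 0.0, 0.0]
wrist_force: [-0.6, -1.0, -0.5]
gripper_width: 0.999
grasp_force: 0.0
```

Request:
arm_command --moves '[[[0, 0, 0], 0], [[0, 0, 0], 0], [[0, 0, 0], 0], [[0, 0, 0], 0], [[0, 0, 0], 0], [[0, 0, 0], 0], [[0, 0, 0], 0], [[0, 0, 0], 0]]' --gripper 1

```text
time_s: 3.85
ee_pos: [0.4702, -0.2621, 0.0299]
orientation: [0.983, -0.184, 0.0, 0.0]
wrist_force: [-0.5, 0.7, 5.8]
gripper_width: 0.41
grasp_force: 59.5
```

The grip holds, with the opening at about 35 mm. Next: lift and move toward the jig's loading end.

Request:
arm_command --moves '[[[0, 0, -0.01], 0], [[0, 0, -0.03], 0], [[0, 0, -0.04], 0], [[0, 0, -0.04], 0], [[-0.01, -0.025, 0], 0], [[-0.015, -0.04, 0], 0], [[-0.015, -0.04, 0], 0], [[-0.015, -0.04, 0], 0]]'

```text
time_s: 4.65
ee_pos: [0.4704, -0.1054, 0.1495]
orientation: [0.983, -0.185, -0.0, 0.0]
wrist_force: [0.9, 0.2, -1.7]
gripper_width: 0.409
grasp_force: 60.5
```

Request:
arm_command --moves '[[[-0.015, -0.04, 0], 0], [[-0.015, -0.04, 0], 0], [[-0.012, -0.027, 0], 0], [[0, 0, 0], -0.08], [[0, 0, 0], -0.08], [[0, 0, 0], 0], [[0, 0, 0], 0], [[0, 0, 0], 0]]'

```text
time_s: 5.45
ee_pos: [0.4705, 0.0077, 0.1493]
orientation: [0.994, -0.106, -0.0, 0.0]
wrist_force: [-0.2, -0.2, -3.2]
gripper_width: 0.409
grasp_force: 60.6
```

```bash
python3 - <<'E'
from h import *
import pickle
s=arm.read_state();print(s["time_s"],s["ee_pos"],s["orientation"],s["wrist_force"])
C,im=shot("wrist","w3.png");pickle.dump(C,open("C3.pkl","wb"))
E
```

```text
5.45 [0.47053748 0.00773427 0.1492754 ] [ 9.94371600e-01 -1.05948556e-01 -1.26283345e-04  9.10347867e-05] [-0.22085731 -0.15162998 -3.21900729]
```

View pics/w3.png

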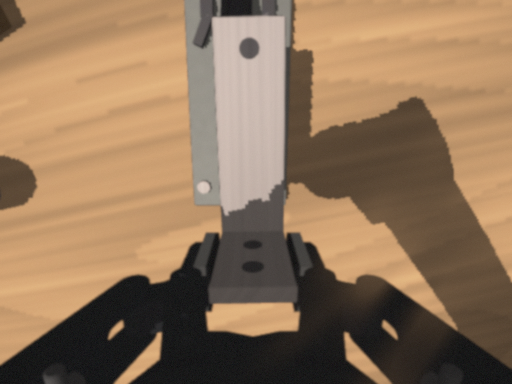

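The held foot points along the jig. Its bar spans columns 215–285, the jig's left bed edge runs from (186,0) to (194,205), and a bed screw is at (203,188). I'll measure the jig axis from the bed edges in two pictures.

```bash
python3 - <<'E'
from h import *
import pickle
def fit(P):
    c=P.mean(0)[:2]; vx,vy,x0,y0=cv2.fitLine(P[:,:2].astype(np.float32),cv2.DIST_HUBER,0,1e-4,1e-4).ravel()
    if vx<0:vx,vy=-vx,-vy
    return np.array([x0,y0]),np.array([vx,vy])
C1=pickle.load(open("C1.pkl","rb"));C3=pickle.load(open("C3.pkl","rb"));S=pickle.load(open("C0.pkl","rb"))["scene"]
a=cv2.imread("pics/w1.png");b=cv2.imread("pics/w3.png");s=cv2.imread("pics/scene0.png")
g=lambda im:((cv2.cvtColor(im,cv2.COLOR_BGR2HSV)[...,1]<75)).astype(np.uint8)
ma=g(a); 
for row in (10,100,200): print(row,a[row,20+row//5:120:4].tolist() if 0 else "",np.where(ma[row,:150])[0][[0,-1]])
va=cv2.cvtColor(a,cv2.COLOR_BGR2GRAY)
for row in(20,150,200):print(row,va[row,30:110:3].tolist())
# left edge w3
pts=[]
for row in range(5,195,5):
    x=np.where(g(b)[row,150:215])[0]; pts.append((150+x.min()-.5,row))
p,v=fit(onplane(C3,pts,.02));L=p;print("left w3",p,np.degrees(np.arctan2(v[1],v[0])),pts[0],pts[-1])
# bar edges held foot
e1=[];e2=[]
for row in range(40,190,5):
    h=cv2.cvtColor(b,cv2.COLOR_BGR2GRAY)[row].astype(int); d=np.diff(h)
    e1.append((205+np.argmax(d[205:230])+.5,row)); e2.append((275+np.argmin(d[275:292])+.5,row))
zt=.1354
p1,v1=fit(onplane(C3,e1,zt));p2,v2=fit(onplane(C3,e2,zt))
print("foot",p1,p2,np.degrees(np.arctan2(v1[1],v1[0])),np.degrees(np.arctan2(v2[1],v2[0])),"w",abs(np.cross(v1,p2-p1)))
n=onplane(C3,[(214,17),(284,15)],zt);print("nose",n.round(4).tolist())
print("end corner w3",onplane(C3,[(195,206)],.02),"screw",onplane(C3,[(203,188)],.02))
cv2.imwrite("pics/j.png",cv2.resize(s[160:280,195:330],None,fx=4,fy=4))
E
```

```text
10  [ 0 33]
100  [ 0 60]
200  [22 94]
20 [42, 40, 48, 61, 118, 131, 136, 131, 129, 128, 130, 131, 130, 133, 134, 135, 134, 134, 133, 132, 130, 130, 127, 129, 129, 132, 135]
150 [120, 119, 117, 118, 120, 121, 120, 119, 121, 122, 122, 120, 118, 69, 44, 47, 63, 97, 143, 142, 143, 140, 143, 142, 144, 143, 143]
200 [119, 121, 120, 121, 121, 122, 120, 123, 121, 121, 124, 121, 122, 124, 123, 124, 123, 121, 117, 60, 47, 48, 61, 115, 137, 136, 138]
left w3 [0.5811983  0.04194074] -12.230018 (np.float64(183.5), 5) (np.float64(193.5), 190)
foot [0.5407234  0.01167806] [ 0.5383642  -0.02366099] -11.217081 -11.201461 w 0.0351229
nose [[0.5863, 0.0015, 0.1354], [0.5801, -0.0315, 0.1354]]
end corner w3 [[0.46089011 0.06728687 0.02      ]] screw [[0.47696574 0.05485032 0.02      ]]<stdin>:26: DeprecationWarning: Arrays of 2-dimensional vectors are deprecated. Use arrays of 3-dimensional vectors instead. (deprecated in NumPy 2.0)
```

```bash
python3 - <<'E' 2>/dev/null
from h import *
import pickle
def fit(P):
    vx,vy,x0,y0=cv2.fitLine(P[:,:2].astype(np.float32),cv2.DIST_HUBER,0,1e-4,1e-4).ravel()
    return np.array([x0,y0]),np.array([vx,vy])*np.sign(vx)
C1=pickle.load(open("C1.pkl","rb"));C3=pickle.load(open("C3.pkl","rb"))
a=cv2.GaussianBlur(cv2.cvtColor(cv2.imread("pics/w1.png"),6),(3,3),0).astype(int)
pts=[]
for r in range(10,222,4):
    x0=int(33+(r-10)*.32)  # approximate dark side face
    d=np.diff(a[r,max(0,x0-14):x0+8]); pts.append((max(0,x0-14)+np.argmin(d)+.5,r))
print(pts[::10])
p,v=fit(onplane(C1,pts,.02));print("right",p,np.degrees(np.arctan2(v[1],v[0])))
L=np.array([.5812,.04194]);n=np.array([-v[1],v[0]]);print("width",n@(L-p))
for z in (.02,):
  # nose end screw / end corner x along
  for q in (onplane(C1,[(41,241),(101,230)],z)[:, :2]): print("end along",v@(q-p), q, "lat",n@(q-p))
E
python3 - <<'E'
import cv2
b=cv2.imread('pics/scene0.png')[165:280,200:325]
cv2.imwrite('pics/j2.png',cv2.resize(b,None,fx=6,fy=5,interpolation=2))
E
```

```text
[(np.float64(24.5), 10), (np.float64(36.5), 50), (np.float64(48.5), 90), (np.float64(61.5), 130), (np.float64(75.5), 170), (np.float64(89.5), 210)]
right [ 0.5956153  -0.05295868] -12.207921
width 0.08970443778139303
end along -0.15212027571137965 [0.46498905 0.0626561 ] lat 0.0853781190327123
end along -0.1514296776082003 [ 0.44640463 -0.02650861] lat -0.005700139221332782
```

The jig heading is -12.22° and the bed width measures 89.7 mm against the given 90 mm. Its centreline passes through (0.605,-0.009) and its origin is about (0.668,-0.023). The foot is centred in the grip, yawed +0.95° from the tool. Now I'll align and lower.

Request:
arm_command --moves '[[[0, 0, 0], 0.018], [[-0.011, -0.012, 0], 0], [[0, 0, 0.03], 0], [[0, 0, 0.03], 0], [[0, 0, 0.02], 0], [[0, 0, 0.01], 0], [[0, 0, 0], 0], [[0, 0, 0], 0]]'

```text
time_s: 6.3
ee_pos: [0.4633, 0.0223, 0.0598]
orientation: [0.993, -0.114, 0.0, -0.0]
wrist_force: [0.3, 0.3, -2.1]
gripper_width: 0.408
grasp_force: 60.6
```

```bash
python3 - <<'E'
from h import *
import pickle
s=arm.read_state();print(s["time_s"],s["ee_pos"],s["orientation"],s["wrist_force"])
C,im=shot("wrist","w4.png");pickle.dump(C,open("C4.pkl","wb"))
E
```

```text
6.3 [0.46332445 0.02234465 0.05982087] [ 9.93476316e-01 -1.14037703e-01  4.53907889e-04 -7.30817964e-05] [ 0.31758902  0.26715287 -2.08632012]
```

View pics/w4.png

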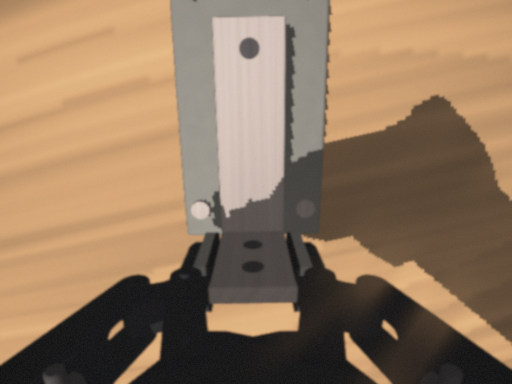

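The foot lies lengthwise over the bed: bar columns 214–285, bed edges 172/329 at the top and 187/319 at the open end. A quick numeric check comes before the touchdown.

```bash
cat > chk.py <<'E'
from h import *
def fit(P):
    vx,vy,x0,y0=cv2.fitLine(P[:,:2].astype(np.float32),cv2.DIST_HUBER,0,1e-4,1e-4).ravel()
    return np.array([x0,y0]),np.array([vx,vy])*np.sign(vx)
def check(f,C,zt,bed=True):
    im=cv2.imread(f);h=cv2.GaussianBlur(cv2.cvtColor(im,6),(3,3),0).astype(int);sa=cv2.cvtColor(im,40)[...,1]
    ang=lambda v:round(float(np.degrees(np.arctan2(v[1],v[0]))),2)
    e1=[];e2=[];l=[];r=[]
    for y in range(30,170,4):
        d=np.diff(h[y]);e1.append((205+np.argmax(d[205:228])+.5,y));e2.append((275+np.argmin(d[275:292])+.5,y))
        ds=np.diff(cv2.GaussianBlur(sa,(3,3),0)[y].astype(int))
        l.append((160+np.argmin(ds[160:200])+.5,y)); r.append((312+np.argmax(ds[312:335])+.5,y))
    p1,v1=fit(onplane(C,e1,zt));p2,v2=fit(onplane(C,e2,zt));pl,vl=fit(onplane(C,l,.02));pr,vr=fit(onplane(C,r[:20],.02))
    print("ang foot",ang(v1),ang(v2),"bed",ang(vl),ang(vr))
    n=np.array([-vl[1],vl[0]]);n/=np.hypot(*n)
    print("lat: foot",n@p1,n@p2,"w",n@(p1-p2),"bed",n@pl,n@pr,"w",n@(pl-pr),"foot-bed centre mm",500*(n@(p1+p2)-n@(pl+pr)))
if __name__=="__main__":
    import pickle; check("pics/w4.png",pickle.load(open("C4.pkl","rb")),.046)
E
python3 chk.py
```

```text
ang foot -12.28 -11.6 bed -12.38 -11.98
lat: foot 0.13900901 0.103831016 w 0.035178006 bed 0.16533016 0.076806605 w 0.08852355 foot-bed centre mm 0.35164505
```

Request:
arm_command --moves '[[[0, 0, 0.004], 0], [[0, 0, 0.003], 0], [[0, 0, 0.001], 0], [[0, 0, 0], 0]]'

```text
time_s: 6.75
ee_pos: [0.4626, 0.0222, 0.0512]
orientation: [0.993, -0.114, -0.0, 0.0]
wrist_force: [-0.2, -0.5, -3.0]
gripper_width: 0.414
grasp_force: 60.7
```

Request:
arm_command --moves '[[[0, 0, 0.0005], 0], [[0, 0, 0.0005], 0], [[0, 0, 0], 0], [[0, 0, 0], 0]]'

```text
time_s: 7.15
ee_pos: [0.4628, 0.0223, 0.0503]
orientation: [0.993, -0.114, 0.0, 0.0]
wrist_force: [-0.6, -0.4, -3.3]
gripper_width: 0.411
grasp_force: 60.7
```

Request:
arm_command --moves '[[[0, 0, 0.0005], 0], [[0, 0, 0.0003], 0], [[0, 0, 0], 0], [[0, 0, 0], 0]]'

```text
time_s: 7.55
ee_pos: [0.4628, 0.0223, 0.0499]
orientation: [0.993, -0.114, 0.0, 0.0]
wrist_force: [-3.1, 0.5, 5.2]
gripper_width: 0.408
grasp_force: 61.5
```

It is on the bed. I'll ease up slightly and slide about 35 mm through the flared mouth.

Request:
arm_command --moves '[[[0, 0, -0.0003], 0], [[0.005, -0.0001, 0], 0], [[0.005, -0.0001, 0], 0], [[0.005, -0.0001, 0], 0], [[0, 0, 0], 0]]'

```text
time_s: 8.05
ee_pos: [0.479, 0.0189, 0.0499]
orientation: [0.993, -0.114, 0.001, -0.0]
wrist_force: [1.1, -0.3, 1.1]
gripper_width: 0.408
grasp_force: 61.1
```

Request:
arm_command --moves '[[[0.005, -0.0001, 0], 0], [[0.005, -0.0001, 0], 0], [[0.005, -0.0001, 0], 0], [[0, 0, 0], 0]]'

```text
time_s: 8.45
ee_pos: [0.4931, 0.0159, 0.0499]
orientation: [0.993, -0.114, 0.001, -0.0]
wrist_force: [1.3, -1.5, 2.1]
gripper_width: 0.41
grasp_force: 61.2
```

Request:
arm_command --moves '[[[0.004, -0.0001, 0], 0], [[0.004, -0.0001, 0], 0], [[0, 0, 0], 0]]'

```text
time_s: 8.75
ee_pos: [0.5004, 0.0144, 0.0499]
orientation: [0.993, -0.114, 0.0, -0.0]
wrist_force: [-0.1, 0.2, 2.9]
gripper_width: 0.412
grasp_force: 61.3
```

Request:
arm_command --moves '[[[0.003, -0.0001, 0], 0], [[0.002, 0, 0], 0], [[0, 0, 0], 0]]'

```text
time_s: 9.05
ee_pos: [0.5047, 0.0135, 0.0499]
orientation: [0.993, -0.114, -0.0, 0.0]
wrist_force: [-0.9, 0.3, 5.1]
gripper_width: 0.416
grasp_force: 61.5
```

Request:
arm_command --moves '[[[0, 0, -0.0003], 0], [[0.003, -0.0001, 0], 0], [[0.002, 0, 0], 0], [[0, 0, 0], 0]]'

```text
time_s: 9.45
ee_pos: [0.5079, 0.0127, 0.0499]
orientation: [0.994, -0.114, -0.002, 0.0]
wrist_force: [-5.6, 1.9, 7.5]
gripper_width: 0.41
grasp_force: 61.7
```

Request:
arm_command --moves '[[[0.002, 0, 0], 0], [[0.002, 0, 0], 0], [[0, 0, 0], 0]]'

```text
time_s: 9.75
ee_pos: [0.5115, 0.0119, 0.0499]
orientation: [0.994, -0.114, -0.002, 0.0]
wrist_force: [-7.0, 2.3, 8.1]
gripper_width: 0.409
grasp_force: 61.8
```

The nose has met the toe at about 7 N. I'll continue, easing up as I go.

Request:
arm_command --moves '[[[0.002, 0, -0.0003], 0], [[0.002, 0, -0.0002], 0], [[0, 0, 0], 0]]'

```text
time_s: 10.05
ee_pos: [0.5152, 0.0109, 0.0499]
orientation: [0.994, -0.114, -0.002, 0.0]
wrist_force: [-5.9, 1.4, 3.4]
gripper_width: 0.411
grasp_force: 61.4
```

Request:
arm_command --moves '[[[0.002, -0.0001, -0.0002], 0], [[0.002, 0, -0.0002], 0], [[0, 0, 0], 0]]'

```text
time_s: 10.35
ee_pos: [0.5188, 0.0101, 0.0501]
orientation: [0.994, -0.114, -0.003, 0.0]
wrist_force: [-4.9, 1.7, 3.3]
gripper_width: 0.412
grasp_force: 61.3
```

Request:
arm_command --moves '[[[0.002, 0, -0.0001], 0], [[0.002, -0.0001, 0], 0], [[0, 0, 0], 0]]'

```text
time_s: 10.65
ee_pos: [0.5224, 0.0094, 0.0501]
orientation: [0.994, -0.114, -0.003, 0.0]
wrist_force: [-6.7, 1.5, 3.6]
gripper_width: 0.406
grasp_force: 61.4
```

Request:
arm_command --moves '[[[0.002, 0, -0.0001], 0], [[0.002, 0, 0], 0], [[0, 0, 0], 0]]'

```text
time_s: 10.95
ee_pos: [0.5252, 0.0087, 0.0501]
orientation: [0.994, -0.113, -0.004, 0.001]
wrist_force: [-7.8, 1.6, 5.6]
gripper_width: 0.407
grasp_force: 61.6
```

Request:
arm_command --moves '[[[0.002, 0, -0.0001], 0], [[0.002, -0.0001, 0], 0], [[0, 0, 0], 0]]'

```text
time_s: 11.25
ee_pos: [0.5324, 0.0072, 0.0506]
orientation: [0.993, -0.114, -0.001, 0.0]
wrist_force: [-2.5, 0.5, -2.7]
gripper_width: 0.41
grasp_force: 60.8
```

The nose is under the sole. I'll settle it down and slide on.

Request:
arm_command --moves '[[[0.003, 0, 0.0003], 0], [[0.004, -0.0001, 0.0002], 0], [[0.004, 0, 0], 0], [[0, 0, 0], 0]]'

```text
time_s: 11.65
ee_pos: [0.545, 0.0045, 0.0506]
orientation: [0.993, -0.114, 0.001, -0.0]
wrist_force: [1.6, 0.3, -5.0]
gripper_width: 0.415
grasp_force: 60.5
```

Request:
arm_command --moves '[[[0.004, -0.0001, 0], 0], [[0.004, -0.0001, 0], 0], [[0.004, 0, 0], 0], [[0, 0, 0], 0]]'

```text
time_s: 12.05
ee_pos: [0.5567, 0.002, 0.0507]
orientation: [0.993, -0.114, 0.001, -0.0]
wrist_force: [1.0, 0.1, -5.9]
gripper_width: 0.413
grasp_force: 60.4
```

Request:
arm_command --moves '[[[0.003, 0, 0.0003], 0], [[0.003, -0.0001, 0.0003], 0], [[0.003, 0, 0.0002], 0], [[0, 0, 0], 0]]'

```text
time_s: 12.45
ee_pos: [0.5655, 0.0003, 0.0502]
orientation: [0.993, -0.114, 0.001, -0.0]
wrist_force: [-0.3, -0.0, -3.8]
gripper_width: 0.41
grasp_force: 60.6
```

Request:
arm_command --moves '[[[0.002, 0, 0], 0], [[0.002, 0, 0], 0], [[0, 0, 0], 0]]'

```text
time_s: 12.75
ee_pos: [0.5689, -0.0006, 0.0501]
orientation: [0.993, -0.114, 0.0, -0.0]
wrist_force: [-0.9, 0.7, -3.1]
gripper_width: 0.409
grasp_force: 60.7
```

Request:
arm_command --moves '[[[0.001, 0, 0.0002], 0], [[0.001, 0, 0], 0], [[0, 0, 0], 0]]'

```text
time_s: 13.05
ee_pos: [0.5706, -0.001, 0.05]
orientation: [0.993, -0.114, 0.0, -0.0]
wrist_force: [-2.1, 0.9, -0.5]
gripper_width: 0.408
grasp_force: 61.0
```

Request:
arm_command --moves '[[[0.001, 0, 0], 0], [[0.001, 0, 0], 0], [[0, 0, 0], 0]]'

```text
time_s: 13.35
ee_pos: [0.5726, -0.0015, 0.0499]
orientation: [0.993, -0.114, 0.0, -0.0]
wrist_force: [-2.6, 0.5, 0.6]
gripper_width: 0.409
grasp_force: 61.1
```

Request:
arm_command --moves '[[[0.001, 0, 0], 0], [[0.001, 0, 0], 0], [[0, 0, 0], 0]]'

```text
time_s: 13.65
ee_pos: [0.5746, -0.0019, 0.0499]
orientation: [0.993, -0.114, 0.0, -0.0]
wrist_force: [-3.2, 1.1, 2.7]
gripper_width: 0.411
grasp_force: 61.3
```

Request:
arm_command --moves '[[[0.001, 0, 0], 0], [[0.001, 0, 0], 0], [[0, 0, 0], 0]]'

```text
time_s: 13.95
ee_pos: [0.5764, -0.0024, 0.0499]
orientation: [0.993, -0.114, 0.0, -0.0]
wrist_force: [-3.8, 1.4, 3.4]
gripper_width: 0.413
grasp_force: 61.5
```

Request:
arm_command --moves '[[[0.001, 0, -0.0002], 0], [[0.001, 0, 0], 0], [[0, 0, 0], 0]]'

```text
time_s: 14.25
ee_pos: [0.5784, -0.0029, 0.0499]
orientation: [0.993, -0.114, 0.0, -0.0]
wrist_force: [-3.6, 0.4, 1.6]
gripper_width: 0.408
grasp_force: 61.4
```

Request:
arm_command --moves '[[[0.001, 0, 0], 0], [[0.001, 0, 0], 0], [[0, 0, 0], 0]]'

```text
time_s: 14.55
ee_pos: [0.5803, -0.0034, 0.0499]
orientation: [0.993, -0.114, 0.0, -0.0]
wrist_force: [-3.6, 0.0, 2.2]
gripper_width: 0.411
grasp_force: 61.3
```

Request:
arm_command --moves '[[[0.001, 0, 0], 0], [[0.001, 0, 0], 0], [[0, 0, 0], 0]]'

```text
time_s: 14.85
ee_pos: [0.5814, -0.0036, 0.0499]
orientation: [0.993, -0.114, -0.001, 0.0]
wrist_force: [-6.1, 1.2, 4.1]
gripper_width: 0.407
grasp_force: 61.6
```

It looks like stop contact. Now half-millimetre steps.

Request:
arm_command --moves '[[[0.0005, 0, 0], 0], [[0, 0, 0], 0]]'

```text
time_s: 15.05
ee_pos: [0.5814, -0.0036, 0.0499]
orientation: [0.994, -0.114, -0.001, 0.0]
wrist_force: [-6.8, 1.5, 6.2]
gripper_width: 0.411
grasp_force: 61.6
```

Request:
arm_command --moves '[[[0.0005, 0, -0.0002], 0], [[0, 0, 0], 0]]'

```text
time_s: 15.25
ee_pos: [0.5814, -0.0036, 0.05]
orientation: [0.994, -0.114, -0.002, 0.0]
wrist_force: [-8.1, 1.7, 6.1]
gripper_width: 0.41
grasp_force: 61.6
```

Request:
arm_command --moves '[[[0.0007, 0, -0.0002], 0], [[0.0007, 0, -0.0001], 0], [[0, 0, 0], 0]]'

```text
time_s: 15.55
ee_pos: [0.5813, -0.0035, 0.0499]
orientation: [0.994, -0.114, -0.003, 0.0]
wrist_force: [-11.2, 2.3, 6.8]
gripper_width: 0.412
grasp_force: 61.8
```

Request:
arm_command --moves '[[[0.0005, 0, -0.0001], 0], [[0, 0, 0], 0], [[0, 0, 0], 0], [[0, 0, 0], 0], [[0, 0, 0], 0], [[0, 0, 0], 0], [[0, 0, 0], 0], [[0, 0, 0], 0]]'

```text
time_s: 16.35
ee_pos: [0.5814, -0.0036, 0.0499]
orientation: [0.994, -0.114, -0.003, 0.0]
wrist_force: [-13.1, 2.4, 7.5]
gripper_width: 0.409
grasp_force: 61.8
```

Request:
arm_command --moves '[[[0, 0, 0], 0], [[0, 0, 0], 0], [[0, 0, 0], 0], [[0, 0, 0], 0], [[0, 0, 0], 0], [[0, 0, 0], 0], [[0, 0, 0], 0], [[0, 0, 0], 0]]'

```text
time_s: 17.15
ee_pos: [0.5814, -0.0036, 0.0499]
orientation: [0.994, -0.114, -0.004, 0.0]
wrist_force: [-13.0, 2.0, 7.5]
gripper_width: 0.411
grasp_force: 61.8
```

It has seated: nose at jig x of about +27 mm, within the stop's range. I'll relax the push partly, then open.

Request:
arm_command --moves '[[[-0.001, 0, -0.0001], 0], [[-0.001, 0, 0], 0], [[0, 0, 0], 0]]'

```text
time_s: 17.45
ee_pos: [0.5814, -0.0036, 0.05]
orientation: [0.994, -0.114, -0.001, 0.0]
wrist_force: [-7.0, 1.9, 1.2]
gripper_width: 0.413
grasp_force: 61.0
```

Request:
arm_command --moves '[[[0, 0, 0], 0], [[0, 0, 0], 0], [[0, 0, 0], 0], [[0, 0, 0], 0], [[0, 0, 0], 0], [[0, 0, 0], 0], [[0, 0, 0], 0], [[0, 0, 0], 0]]' --gripper 0

```text
time_s: 18.25
ee_pos: [0.5828, -0.0039, 0.0507]
orientation: [0.993, -0.114, 0.0, 0.0]
wrist_force: [-0.2, 0.8, 0.4]
gripper_width: 0.999
grasp_force: 0.0
```

Request:
arm_command --moves '[[[0, 0, -0.01], 0], [[0, 0, -0.02], 0], [[0, 0, -0.03], 0], [[0, 0, -0.03], 0], [[-0.02, 0, -0.03], 0], [[-0.03, 0, -0.02], 0], [[-0.03, 0, 0], 0], [[0, 0, 0], 0]]'

```text
time_s: 19.05
ee_pos: [0.5019, 0.0152, 0.192]
orientation: [0.994, -0.113, -0.0, 0.0]
wrist_force: [0.2, 0.3, 0.1]
gripper_width: 1.0
grasp_force: 0.0
```

```bash
python3 - <<'E'
from h import *
C,im=shot("wrist","w5.png");D,sd=shot("scene","s5.png")
s=arm.read_state();print(s["time_s"],s["ee_pos"],s["wrist_force"])
a=cv2.resize(cv2.imread("pics/w5.png"),(400,300));b=cv2.resize(cv2.imread("pics/s5.png")[160:295,150:330],(400,300),interpolation=2)
cv2.imwrite("pics/f.png",np.hstack([a,b]))
E
```

```text
19.15 [0.50512683 0.01419587 0.19171074] [ 0.97224845 -0.29452581  0.69140413]
```

View pics/f.png

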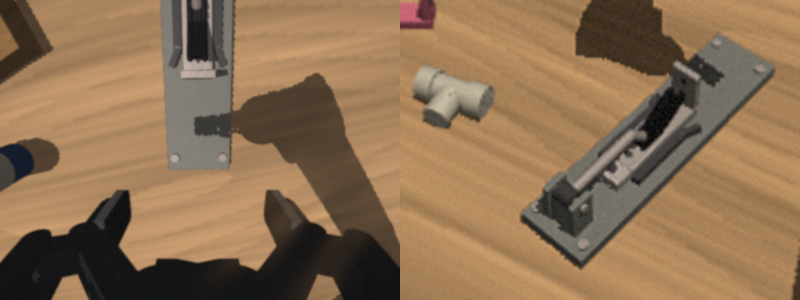

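The left half shows the foot in the channel beneath the shoe. The right half shows the nose near the stop at (615,175). One closer crop will confirm it is flush.

```bash
python3 -c "
import cv2
b=cv2.imread('pics/s5.png')[205:260,215:290];cv2.imwrite('pics/g.png',cv2.resize(b,None,fx=10,fy=10,interpolation=2))"
```

```text
(no output)
```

View pics/g.png

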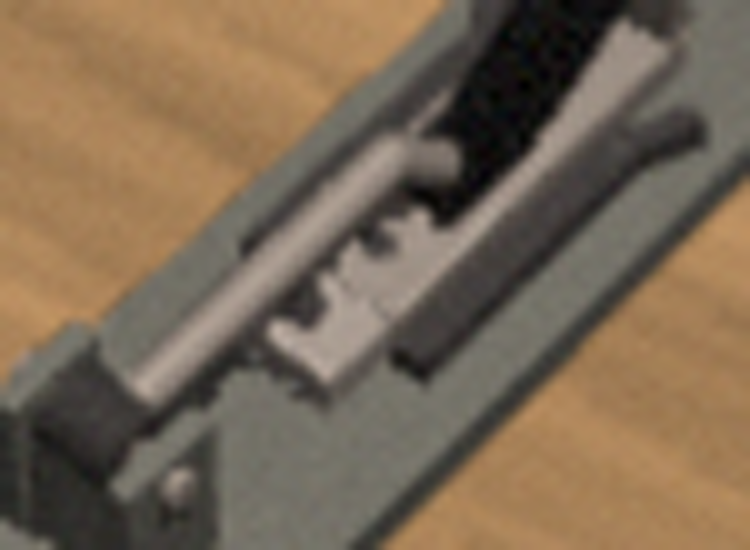

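The foot's nose and the stop meet in a thin seam at about (380,310) with no gap and level tops, and the shoe rests on the bar. I'm handing in.

```bash
python3 -c "
from cell import arm
print(arm.close_job())"
```

```text
the job is handed in; nothing more can be done
None
```

The shelf foot is in the jig, flush against the end stop and beneath the hold-down shoe; I pressed it for over a second at about 13 N on the wrist (perhaps 10 N at the stop), let go, and handed the job in at about 19 s.

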